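# Restock the pastry counter and raise the price-card mast

### The arm

A 7-joint arm with a two-finger parallel gripper is mounted at the origin on the work surface. World frame = base frame: x ahead of the robot, y to its left, z up, the work surface at z = 0. Lengths are in m, angles in rad, forces in N, time in s.
With the tool pointing down it reaches from about 0.425 to 0.925 m from the base axis. Payload 6.8 kg.
Tool frame: the origin (TCP) lies on the centre line of the jaws, within the pads' length; the fingertips stand 8 mm ahead of it and the grasp point (between the pads) lies 11 mm behind it; z points along the fingers, y is the line along which they close (so a half turn about z gives the same grasp; the last joint's range is limited). The gripper opens to 85 mm and grips with 20 to 120 N. Pads are 22 mm wide; open, the fingers measure 114 mm over their backs; the gripper's body (76 mm by 85 mm) begins 54 mm behind the grasp point. The pads swing forward as they close: fully open they stand 13 mm farther back than shut.
Start: joints at [1.139, 0.477, 0.022, 1.555, -0.011, 1.109, -0.083], TCP at [0.215, -0.64, 0.239] pointing down, gripper open.
Joint ranges: [-2.96, 2.96], [-0.34, 2.1], [-1.41, 1.46], [0.24, 2.44], [-1.37, 4.51], [0.17, 1.92], [-2.96, 2.96]. Speed limits (rad/s): [2.39, 2.39, 3.14, 3.14, 3.14, 3.14, 3.14].

### API

Orientations are given as a unit quaternion [x, y, z, w].
In Python, from bench import monitor, viewer, ctrl, finder gives the robot as it stands.
- The arm moves only by the tool drive_tool, never from a script. Its argument "motion" is one flat list of numbers, 7 for each row, row after row: the shift along the tool's x, y, z in mm, then the turn, a rotation vector about the tool's x, y, z in rad, then the finger opening in mm, from 0 to 85.4. In form: [dx, dy, dz, wx, wy, wz, claw, dx, dy, dz, wx, wy, wz, claw, ...]. A call has 1 to 5 rows; each row is the pose to reach, as a shift and turn from the pose commanded when the call began, along the tool's axes at that moment; what a row does not reach only later rows make up. A row lasts 1/8 s, in which the tool goes at most 62.5 mm and 10.7 degrees, less where a joint would pass 70% of its speed; a pose out of reach is approached as far as the arm can. A call with a gripper value outside its range is refused whole. The fingers move at their own pace and stop on an object; the grip force is fixed at half the most. Time passes only in rows, so rows that repeat a pose let the fingers close. It gives the time, the measured TCP pose, the force, the opening and the grip force at its end, in the units of the state.
- monitor.sense(): the state, without advancing time (a new reading comes with each control period).
- viewer.get_image(name): name is "side" or "top" or "wrist"; returns the picture (480x640x3 uint8, red, green, blue); there is no depth.
- viewer.camera_info(name): a dict with "fx", "fy", "cx", "cy" (pixels), "R" (3x3) and "t" (3): a world point X has camera coordinates R X + t. Camera axes: x right, y down, z forward; pixel columns grow to the right and rows downward; lengths in m; the calibration is good to about 2 mm. The wrist camera is an equidistant fisheye: a pixel r from the principal point sees the ray r / f radians off the axis. A picture is of the moment at which its call begins: read the wrist's pose just before it. camera_info takes no time and is no camera call; for the wrist camera it gives the pose at the moment of the call.
- ctrl.sign_off(): hands the job in; it is judged then, once.
Trained networks look in the newest picture that a camera, given by its name, has taken for a name from the list of things; names that differ only in an ending like _2 or _b are one class to them, and where a whole thing is asked for, a point or a joint stands for the part that bears it (a point fixed in the world has none). Each returns a list of dicts, best first, with "confidence" (0 to 1); they miss things now and then, are a little off and sometimes report something else, mostly with a low value. They report only what shows in the picture. A call takes as long as a camera call.
- finder.recognise(camera, label): "position" ([x, y, z] in m, in world coordinates, good to about 4 mm: the middle of the surface that is visible of it).
- finder.trace(camera, label): "region" (480x640 bool, what is visible of it).
- finder.mark_of(camera, label): "position" ([x, y, z] in m, in world coordinates, good to about 4 mm: a listed point, or the origin of a listed thing).
The state is a dict: "time_s": time; "joints": joint angles; "joint_vel": joint speeds; "tau": joint torques, N m; "tool_pos": TCP position; "ee_rot": TCP orientation; "force": force on the tool from outside, world axes, zero at the start; "torque": the same for the moment, N m; "finger_gap": opening from 0.0 (shut) to 1.0 (fully open); "gripper_force": force on a finger pad.
Only numpy, scipy, OpenCV 4.12 (cv2) and the standard library are available. Lean on these libraries where they do the work, as an engineer would, in place of code of your own. Each camera call takes 0.05 s, during which the arm holds its last target. There are 200 camera calls.

### The job

Restock the counter: stand the two loose cake boxes and the loose honey jar upright in the trays that already hold their own kind. Then squeeze in the red button on the head of the price-card mast, pull the head up past its first stop to the second, the very top, and finish while still gripping it up there, so that a colleague can tighten the collar screw: it sinks back if you let go. Leave the fruit basket, the biscuit jar and the bell where they are.

Things in the scene. Friction and masses are not known exactly. Their poses are not given: they have to be found in the camera images.
- cake_box_a: loose cream card cake box with a gable roof and a coloured window on both long faces, rigid, about 90 g: 44 mm (its x) by 60 mm (its y). Its two long upright faces, 44 mm apart, are 38 mm high; above them the roof slopes in to a ridge along y with a 4 mm carry tab, top 64 mm up. Origin at the centre of its underside, z up; stands on the counter at the start.
- cake_box_b: second loose cream card cake box with a gable roof and a coloured window on both long faces, rigid, about 90 g: 44 mm (its x) by 60 mm (its y). Its two long upright faces, 44 mm apart, are 38 mm high; above them the roof slopes in to a ridge along y with a 4 mm carry tab, top 64 mm up. Origin at the centre of its underside, z up; stands on the counter at the start.
- honey_jar: loose amber honey jar with a red lid and a pale label, 46 mm in diameter, 54 mm tall (the lid is the top 14 mm and 45 mm wide), about 120 g; origin at the centre of its underside, z up. It stands on the counter at the start.
- box_tray: low white tray for cake boxes, fixed to the counter, 180 mm (its x) by 190 mm (its y) outside, walls 6 mm thick and 30 mm high, floor 6 mm above the counter; origin at the centre of its underside. Two boxes of the same kind are fixed along its far (+x) side, back to x = +33 mm in its frame; the part nearer the robot is free.
- jar_tray: low white tray for honey jars, fixed to the counter, 180 mm (its x) by 190 mm (its y) outside, walls 6 mm thick and 30 mm high, floor 6 mm above the counter; origin at the centre of its underside. Three jars of the same kind are fixed along its far (+x) side, back to x = +32 mm in its frame; the part nearer the robot is free.
- mast: telescopic price-card mast screwed to the counter: round steel foot 100 mm across and 10 mm high, upright outer tube 24 mm thick, black collar 30 mm thick, its top 142 mm up, with a clamp screw on the -x side (left alone). Origin on the axis at counter height, z up; its y axis points to the side of the head where the red button is.
- grip_centre (a point): grip centre of the black head on the mast's inner tube: on the axis, level with the button, 170 mm up when stowed. The head is 46 mm (mast's x) by 32 mm (mast's y), from 20 mm below to 26 mm above this point, a card slot along x in its top. Its upright +y face carries the button, the -y face is flat: a pinch along y squeezes the button.
- button_face (a point): centre of the outer face of the red button, on the head's +y side: face 24 mm wide and 22 mm high, standing 7 mm out of the head when free and 1 mm when squeezed fully in; it starts to give at about 3 N, is fully in at 8 N and springs out when let go.
- mast_button (a joint): how far the button is squeezed in, 0 to 0.006 m. Above about 0.004 the catch pin inside the tube is drawn back and the mast slides freely; with the button out a stowed mast is held fast.
- mast_stem (a joint): how far the head is pulled straight up, m: 0 stowed (locked until the button is squeezed), 0.050 first stop (above it, with the button out, the catch carries the head there from below), 0.100 second stop, the rigid end of the travel, with no catch. The sliding part weighs 0.2 kg and rubs with 1 N: 5 N pulls it with the button in; let go at the top it sinks to the first stop.
- fruit_basket: bystander: round wicker basket of oranges, 170 mm across and 120 mm high; origin at the centre of its underside.
- counter_bell: bystander: steel counter bell on a black foot, 72 mm across and 50 mm high; origin at the centre of its underside.
- biscuit_jar: bystander: clear jar of biscuits with a wooden lid, 100 mm across and 147 mm high; origin at the centre of its underside.

How it is judged:
On the way, in this order (a step that is already met when the one before it is completed fails the run):
1. both cake boxes stand in the box tray and the honey jar in the jar tray, let go (x of cake_box_a in the frame of box_tray between -0.07 and 0.07 m and y of cake_box_a in the frame of box_tray between -0.075 and 0.075 m and z of each of cake_box_a, cake_box_b in the frame of box_tray below 0.012 m and angle between each of cake_box_a, cake_box_b, honey_jar's own z axis and vertical below 0.15 rad and contact force between the fingers and cake_box_a below 0.3 N and linear speed of each of cake_box_a, cake_box_b, honey_jar below 0.03 m/s and x of cake_box_b in the frame of box_tray between -0.07 and 0.07 m and y of cake_box_b in the frame of box_tray between -0.075 and 0.075 m and contact force between the fingers and cake_box_b below 0.3 N and x of honey_jar in the frame of jar_tray between -0.07 and 0.07 m and y of honey_jar in the frame of jar_tray between -0.075 and 0.075 m and z of honey_jar in the frame of jar_tray below 0.012 m and contact force between the fingers and honey_jar below 0.3 N), for 0.2 s.
2. the red button is squeezed in while the mast is still down (value of joint mast_button above 0.004 m and value of joint mast_stem below 0.04 m), for 0.05 s.
3. the head is pulled up to the second stop (value of joint mast_stem above 0.094 m), for 0.2 s.
At the end, for the whole second after the job is handed in: Boxes and jar stand in their own trays, at rest and let go: origins within 70 mm (x) and 75 mm (y) of the tray's centre, underside below 12 mm, tilt under 0.15 rad; the mast is within 6 mm of its second stop (over 0.094 m) and the fingers grip it with more than 2 N (all of step 1 and value of joint mast_stem above 0.094 m and contact force between the fingers and mast above 2 N); the arm keeps its last pose, push and grip.
It fails at once if the fruit basket is shifted by more than 30 mm or tipped (distance of fruit_basket from where it was at the start of the episode above 0.03 m or angle between fruit_basket's own z axis and vertical above 0.3 rad).
It fails at once if the counter bell is shifted by more than 30 mm or tipped (distance of counter_bell from where it was at the start of the episode above 0.03 m or angle between counter_bell's own z axis and vertical above 0.3 rad).
It fails at once if the biscuit jar is shifted by more than 30 mm or tipped (distance of biscuit_jar from where it was at the start of the episode above 0.03 m or angle between biscuit_jar's own z axis and vertical above 0.3 rad).
It also fails if it takes over 72 s, if anything falls off the work surface, if the arm or the gripper's body presses on something with over 40 N, if the wrist force passes 120 N, or if a joint passes its speed limit or range.

## Working session

There is one attempt and no reset: what is moved stays moved. The work goes in short steps, Python scripts to look and compute and a tool call to move; the robot and the scene stay as the last step left them, time stands still between calls to the robot, and variables do not carry over. Pictures are saved under pics/ and viewed, at most 10 in all, crops included, and the job is handed in when it is done.

Besides the shell and the picture viewer there is one more tool, called after "Emit:" by a JSON object that holds its "method" and its "body", one argument or row to a line. drive_tool: Moves the arm, as the interface text tells. Its arguments: {"type":"object","properties":{"motion":{"type":"array","items":{"type":"number"}}},"required":["motion"]}

```bash
mkdir -p pics
cat > h.py <<'E'
import numpy as np, cv2
from scipy.spatial.transform import Rotation as Ro
from bench import monitor, viewer, ctrl, finder
def snap(cam,fn):
    im=viewer.get_image(cam); cv2.imwrite('pics/'+fn,im[:,:,::-1]); return im
def pose():
    s=monitor.sense(); return np.array(s['tool_pos']),Ro.from_quat(s['ee_rot']),s
def rel(target,yaw=None):
    """shift in tool mm; tool y axis heading yaw (world) turn, modulo pi"""
    p,r,s=pose(); d=r.inv().apply(np.array(target)-p)*1000
    out=[d.round(1)]
    if yaw is not None:
        x=r.as_matrix()[:,1]; cur=np.arctan2(x[1],x[0]); w=-(yaw-cur); w=(w+np.pi/2)%np.pi-np.pi/2
        out.append(round(w,3))
    return out
E
python3 - <<'E'
from h import *
p,r,s=pose(); print(p,r.as_matrix().round(3),s['finger_gap'],s['time_s'])
for c in ['top','side']:
    snap(c,c+'0.png')
    for l in ['cake_box_a','honey_jar','box_tray','jar_tray','mast','grip_centre','button_face','fruit_basket','counter_bell','biscuit_jar']:
        print(c,l,[(np.round(d['position'],3).tolist(),round(d['confidence'],2)) for d in finder.mark_of(c,l)][:5])
print(monitor.sense()['time_s'])
E
```

```text
[ 0.21455177 -0.63937108  0.23833095] [[ 0.948  0.318 -0.001]
 [ 0.318 -0.948  0.002]
 [-0.    -0.002 -1.   ]] 0.9985679203120842 0.0
top cake_box_a [([0.462, -0.175, -0.0], 0.96), ([0.44, 0.041, -0.004], 0.6)]
top honey_jar [([0.469, 0.188, -0.001], 0.65)]
top box_tray [([0.652, 0.232, 0.002], 0.76)]
top jar_tray [([0.651, 0.231, 0.002], 0.74), ([0.654, -0.2, 0.002], 0.69)]
top mast [([0.634, 0.023, -0.002], 0.8)]
top grip_centre [([0.631, 0.021, 0.166], 0.74)]
top button_face [([0.619, 0.038, 0.168], 0.39)]
top fruit_basket [([0.482, -0.445, 0.001], 0.82)]
top counter_bell [([0.438, 0.353, -0.002], 0.97), ([0.633, 0.018, 0.167], 0.54)]
top biscuit_jar [([0.538, 0.436, 0.001], 0.75)]
side cake_box_a [([0.439, 0.042, 0.003], 0.86), ([0.462, -0.176, 0.002], 0.76), ([0.654, -0.2, 0.001], 0.31)]
side honey_jar [([0.474, 0.186, 0.004], 0.55), ([0.437, 0.359, -0.0], 0.34)]
side box_tray [([0.652, 0.231, -0.001], 0.56)]
side jar_tray [([0.654, -0.199, 0.0], 0.83)]
side mast []
side grip_centre [([0.628, 0.018, 0.167], 0.76)]
side button_face [([0.618, 0.037, 0.172], 0.41)]
side fruit_basket []
side counter_bell [([0.436, 0.356, -0.005], 0.94)]
side biscuit_jar [([0.544, 0.437, -0.003], 0.62)]
1.1
```

View pics/top0.png

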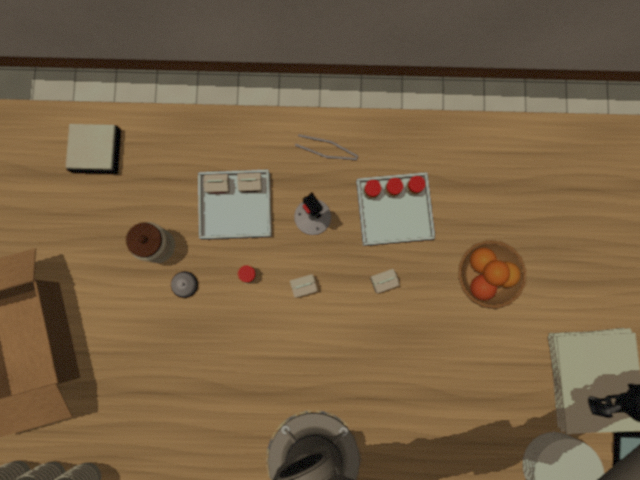

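View pics/side0.png

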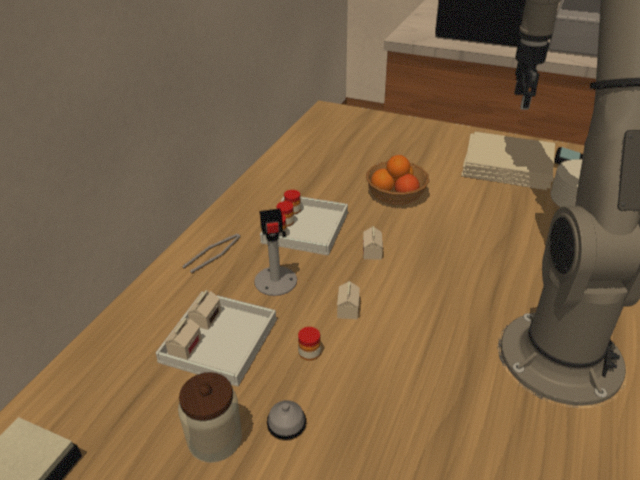

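The top view shows the box tray at left (235,205), the jar tray at right (396,210) and the mast at (312,207). The loose boxes are at (303,286) and (385,281), and the loose jar is at (247,273). The side view agrees. Next I'll work out the first approach.

Run:
```python
from h import *
print(rel([.455,-.175,.2],np.radians(15)))
```

```text
[array([ 375.7, -364.3,   39.3]), np.float64(-1.509)]
```

Emit:
{"method": "drive_tool", "body": {
  "motion": [375,-364,39,0,0,-1.509,85,375,-364,39,0,0,-1.509,85,375,-364,39,0,0,-1.509,85,375,-364,39,0,0,-1.509,85,375,-364,39,0,0,-1.509,85]
}}

```text
time_s: 1.72
tool_pos: [0.3585, -0.3613, 0.2163]
ee_rot: [0.806, 0.592, 0.0, 0.001]
force: [1.3, -0.8, -0.2]
finger_gap: 0.995
gripper_force: 0.0
```

Run:
```python
from h import *
print(pose()[0],pose()[2]['joints'],pose()[2]['time_s'],rel([.455,-.175,.2],np.radians(15)))
```

```text
[ 0.35851261 -0.36132026  0.216298  ] [ 0.91262949  0.24655801 -0.28611655  1.95678264  0.08517049  0.94854147
  0.28153062] 1.725 [array([206.7,  36.4,  16.2]), np.float64(-0.565)]
```

Emit:
{"method": "drive_tool", "body": {
  "motion": [207,36,16,0,0,-0.565,85,207,36,16,0,0,-0.565,85,207,36,16,0,0,-0.565,85,207,36,16,0,0,-0.565,85,207,36,16,0,0,-0.565,85]
}}

```text
time_s: 2.35
tool_pos: [0.4559, -0.175, 0.2002]
ee_rot: [0.61, 0.793, 0.0, 0.0]
force: [0.8, -0.1, 0.1]
finger_gap: 0.997
gripper_force: 0.0
```

Run:
```python
from h import *
p,r,s=pose();print(p,r.as_matrix().round(3),s['joints'],s['time_s'])
info=viewer.camera_info('wrist'); print({k:np.round(v,3).tolist() for k,v in info.items()})
snap('wrist','w1.png')
for l in ['cake_box_a','grip_centre','button_face']:
    print(l,[(np.round(d['position'],4).tolist(),round(d['confidence'],2)) for d in finder.mark_of('wrist',l)][:5])
```

```text
[ 0.45593655 -0.174969    0.20021694] [[-0.257  0.967  0.001]
 [ 0.967  0.257  0.   ]
 [ 0.     0.001 -1.   ]] [ 0.66961484  0.2562247  -0.49614032  2.00588697  0.15221374  0.91436468
  0.35343443] 2.35
{'fx': 371.648, 'fy': 371.648, 'cx': 319.081, 'cy': 234.42, 'R': [[0.966, 0.257, 0.001], [0.247, -0.93, 0.272], [0.071, -0.263, -0.962]], 't': [-0.396, -0.3, 0.262]}
cake_box_a [([0.462, -0.1746, 0.0022], 0.96)]
grip_centre []
button_face []
```

View pics/w1.png

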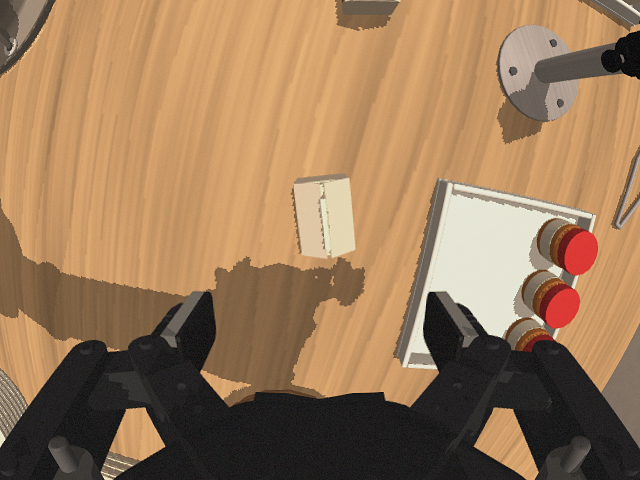

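The wrist picture shows the box roof with eave corners near (294,182), (301,255), (349,177) and (355,248). The jar tray's rim corners are near (443,181), (594,213) and (403,366).

```bash
cat >> h.py <<'E'
def unproj(info,px,z):
    R=np.array(info['R']);t=np.array(info['t']);u=(np.array(px,float)-[info['cx'],info['cy']])/info['fx']
    th=np.linalg.norm(u); d=np.array([*(u/th*np.sin(th)),np.cos(th)]) if th>0 else np.array([0,0,1.])
    C=-R.T@t; w=R.T@d; return C+w*(z-C[2])/w[2]
def dirdeg(a,b): d=b-a; return np.degrees(np.arctan2(d[1],d[0])),np.linalg.norm(d)
E
python3 - <<'E'
from h import *
i=viewer.camera_info('wrist'); U=lambda p,z:unproj(i,p,z)
c=[U(p,.038) for p in [(294,182),(301,255),(349,177),(355,248)]]
print(np.round(c,4),np.mean(c,0),dirdeg(c[0],c[1]),dirdeg(c[2],c[3]),dirdeg(c[0],c[2]))
r=[U(p,.064) for p in [(321,180),(328,256)]]; print(np.round(r,4),dirdeg(*r),np.mean(r,0))
t=[U(p,.03) for p in [(443,181),(594,213),(403,366)]]; print(np.round(t,4),dirdeg(t[0],t[1]),dirdeg(t[0],t[2]), (t[1]+t[2])/2)
E
```

```text
[[ 0.4276 -0.1555  0.038 ]
 [ 0.4478 -0.2141  0.038 ]
 [ 0.4693 -0.1405  0.038 ]
 [ 0.4903 -0.1968  0.038 ]] [ 0.45877991 -0.1767235   0.038     ] (np.float64(-70.97607370659347), np.float64(0.06200022110138599)) (np.float64(-69.57442353449272), np.float64(0.06003813942534974)) (np.float64(19.789276721530282), np.float64(0.04432216993950199))
[[ 0.4473 -0.1453  0.064 ]
 [ 0.4672 -0.2007  0.064 ]] (np.float64(-70.17787682415423), np.float64(0.058865583015799625)) [ 0.45723327 -0.17300772  0.064     ]
[[ 0.5493 -0.1226  0.03  ]
 [ 0.7273 -0.1019  0.03  ]
 [ 0.5757 -0.3079  0.03  ]] (np.float64(6.645216098050183), np.float64(0.17925980583611675)) (np.float64(-81.89448002226742), np.float64(0.18716099631073063)) [ 0.65150385 -0.20488613  0.03      ]
```

Emit:
{"method": "drive_tool", "body": {
  "motion": [-1.5,3.7,60,0,0,-0.087,75,-1.5,3.7,110,0,0,-0.087,75,-1.5,3.7,150,0,0,-0.087,75,-1.5,3.7,175,0,0,-0.087,75,-1.5,3.7,183,0,0,-0.087,75]
}}

```text
time_s: 3.18
tool_pos: [0.4577, -0.1783, 0.0157]
ee_rot: [0.577, 0.817, -0.001, -0.001]
force: [0.2, -0.2, -0.7]
finger_gap: 0.878
gripper_force: 0.0
```

Emit:
{"method": "drive_tool", "body": {
  "motion": [0,0,0,0,0,0,30,0,0,0,0,0,0,30,0,0,0,0,0,0,30,0,0,0,0,0,0,30,0,0,0,0,0,0,30]
}}

```text
time_s: 3.8
tool_pos: [0.46, -0.1779, 0.0183]
ee_rot: [0.576, 0.817, 0.0, 0.001]
force: [-0.2, -0.0, 6.8]
finger_gap: 0.501
gripper_force: 61.8
```

Emit:
{"method": "drive_tool", "body": {
  "motion": [0,0,-60,0,0,0,30,0,0,-120,0,0,0,30,0,0,-180,0,0,0,30,0,0,-232,0,0,0,30]
}}

```text
time_s: 4.3
tool_pos: [0.4589, -0.1773, 0.2519]
ee_rot: [0.576, 0.817, 0.0, 0.001]
force: [0.3, -1.3, -0.7]
finger_gap: 0.509
gripper_force: 61.4
```

Run:
```python
from h import *
im=viewer.get_image('top'); i=viewer.camera_info('top'); print({k:np.round(v,2).tolist() for k,v in i.items()})
def up(px,z):
    R=np.array(i['R']);t=np.array(i['t']);d=R.T@[(px[0]-i['cx'])/i['fx'],(px[1]-i['cy'])/i['fy'],1];C=-R.T@t;return C+d*(z-C[2])/d[2]
for l in ['box_tray','jar_tray']:
    for d in finder.trace('top',l)[:2]:
        m=d['region'].astype(np.uint8); 
        cn=max(cv2.findContours(m,0,2)[0],key=cv2.contourArea); P=np.array([up(q,.03)[:2] for q in cn[:,0].astype(float)],np.float32)
        print(l,d['confidence'],cv2.minAreaRect(P))
c=[up(p,.03) for p in [(198,173),(269,170),(271,237),(200,239)]]
print(np.round(c,3),np.mean(c,0),dirdeg(c[3],c[0]),dirdeg(c[1],c[0]))
p,r,s=pose();print(p,s['finger_gap'],s['force'])
y=np.radians(dirdeg(c[1],c[0])[0]-90); print('yaw',y)
```

```text
{'fx': 549.5, 'fy': 549.5, 'cx': 311.84, 'cy': 240.44, 'R': [[0.03, -1.0, -0.0], [-0.99, -0.03, -0.13], [0.13, 0.01, -0.99]], 't': [0.01, 0.56, 1.41]}
box_tray 0.91 ((0.6538926362991333, 0.2306363433599472), (0.18262191116809845, 0.19538410007953644), 3.77536678314209)
jar_tray 0.97 ((0.651631772518158, -0.19829708337783813), (0.18793700635433197, 0.1951267272233963), 6.739589214324951)
[[0.736 0.33  0.03 ]
 [0.749 0.14  0.03 ]
 [0.567 0.128 0.03 ]
 [0.557 0.316 0.03 ]] [0.65230886 0.2283848  0.03      ] (np.float64(4.6706381270516895), np.float64(0.17942915323453415)) (np.float64(93.90733597762153), np.float64(0.1912048699494253))
[ 0.46054693 -0.17779812  0.25218264] 0.5041791499005794 [ 0.27513226  0.25600585 -1.00740153]
yaw 0.06819587779112715
```

Run:
```python
from h import *
print(rel([.622,.268,.2],np.radians(3.9)),rel([.622,.268,.026]))
```

```text
[array([366.1, 301.4,  51.7]), np.float64(0.274)] [array([366.9, 300.6, 225.7])]
```

Emit:
{"method": "drive_tool", "body": {
  "motion": [366,301,0,0,0,0.274,30,366,301,0,0,0,0.274,30,366,301,0,0,0,0.274,30,366,301,0,0,0,0.274,30,366,301,0,0,0,0.274,30]
}}

```text
time_s: 5.08
tool_pos: [0.5617, 0.1097, 0.2473]
ee_rot: [0.683, 0.731, -0.001, -0.001]
force: [1.5, 0.4, -0.8]
finger_gap: 0.499
gripper_force: 61.4
```

Run:
```python
from h import *
print(pose()[0],rel([.622,.268,.026],np.radians(3.9)))
```

```text
[0.56167356 0.10972305 0.2472925 ] [array([154. ,  71.5, 221. ]), np.float64(0.0)]
```

Emit:
{"method": "drive_tool", "body": {
  "motion": [154,71.5,0,0,0,0,30,154,71.5,20,0,0,0,30,154,71.5,60,0,0,0,30,154,71.5,110,0,0,0,30,154,71.5,140,0,0,0,30]
}}

```text
time_s: 5.7
tool_pos: [0.62, 0.2667, 0.1035]
ee_rot: [0.682, 0.732, -0.003, -0.001]
force: [-0.0, 0.2, -0.6]
finger_gap: 0.507
gripper_force: 61.4
```

Run:
```python
from h import *
print(pose()[0],rel([.622,.268,.025],np.radians(3.9)))
```

```text
[0.62000971 0.2666503  0.10352419] [array([ 1.4,  2.6, 78.5]), np.float64(0.003)]
```

Emit:
{"method": "drive_tool", "body": {
  "motion": [0,0,35,0,0,0,30,0,0,58,0,0,0,30,0,0,72,0,0,0,30,0,0,78,0,0,0,30,0,0,78,0,0,0,30]
}}

```text
time_s: 6.32
tool_pos: [0.6233, 0.2671, 0.0315]
ee_rot: [0.683, 0.731, 0.0, 0.0]
force: [-0.7, -0.1, -0.9]
finger_gap: 0.502
gripper_force: 61.4
```

Emit:
{"method": "drive_tool", "body": {
  "motion": [0,0,3,0,0,0,30,0,0,5.5,0,0,0,30,0,0,5.5,0,0,0,30]
}}

```text
time_s: 6.7
tool_pos: [0.623, 0.2668, 0.0257]
ee_rot: [0.683, 0.731, 0.0, 0.0]
force: [-1.3, 1.2, -1.8]
finger_gap: 0.504
gripper_force: 61.4
```

Emit:
{"method": "drive_tool", "body": {
  "motion": [0,0,1,0,0,0,50,0,0,1,0,0,0,62,0,0,1,0,0,0,62,0,0,-30,0,0,0,62,0,0,-80,0,0,0,62]
}}

```text
time_s: 7.32
tool_pos: [0.6218, 0.2661, 0.1046]
ee_rot: [0.682, 0.731, -0.002, -0.001]
force: [0.8, -0.0, -0.2]
finger_gap: 0.722
gripper_force: 0.0
```

Run:
```python
from h import *
p,r,s=pose();print(p,s['force'],s['finger_gap'],rel([.44,.041,.2],np.radians(15)))
for l in ['cake_box_a','box_tray']:
    viewer.get_image('top');print([(np.round(d['position'],4).tolist(),round(d['confidence'],2)) for d in finder.mark_of('top',l)][:5])
```

```text
[0.62177206 0.26614734 0.1046452 ] [ 0.8341845  -0.01717171 -0.19675408] 0.7224735534161556 [array([-212.3, -197.1,  -94.4]), np.float64(-0.193)]
[]
[([0.6553, 0.2302, 0.0002], 0.73)]
```

Emit:
{"method": "drive_tool", "body": {
  "motion": [0,0,-60,0,0,0,75,-50,-45,-94,0,0,-0.1,75,-212,-197,-94,0,0,-0.193,75,-212,-197,-94,0,0,-0.193,75,-212,-197,-94,0,0,-0.193,75]
}}

```text
time_s: 8.15
tool_pos: [0.4681, 0.0757, 0.1972]
ee_rot: [0.609, 0.793, -0.001, -0.001]
force: [1.1, -1.4, 1.2]
finger_gap: 0.875
gripper_force: 0.0
```

Run:
```python
from h import *
print(rel([.44,.041,.2],np.radians(15)))
```

```text
[array([-26.3, -36.1,  -2.7]), np.float64(-0.001)]
```

Emit:
{"method": "drive_tool", "body": {
  "motion": [-26,-36,0,0,0,0,75,-26,-36,0,0,0,0,75]
}}

```text
time_s: 8.4
tool_pos: [0.4392, 0.0397, 0.1971]
ee_rot: [0.611, 0.792, -0.002, -0.0]
force: [0.3, 0.2, 1.0]
finger_gap: 0.879
gripper_force: 0.0
```

Run:
```python
from h import *
i=viewer.camera_info('wrist'); im=snap('wrist','w2.png'); np.save('w2.npy',i,allow_pickle=True)
print(pose()[0])
for l in ['cake_box_b','mast','grip_centre','button_face']:
    print(l,[(np.round(d['position'],4).tolist(),round(d['confidence'],2)) for d in finder.mark_of('wrist',l)][:5])
```

```text
[0.44096666 0.04171382 0.19767245]
cake_box_b [([0.4427, 0.0362, -0.0023], 0.62), ([0.622, 0.2668, 0.0077], 0.58)]
mast [([0.6357, 0.0174, -0.003], 0.57)]
grip_centre [([0.6296, 0.0168, 0.1717], 0.82)]
button_face [([0.6175, 0.0403, 0.1725], 0.78)]
```

View pics/w2.png

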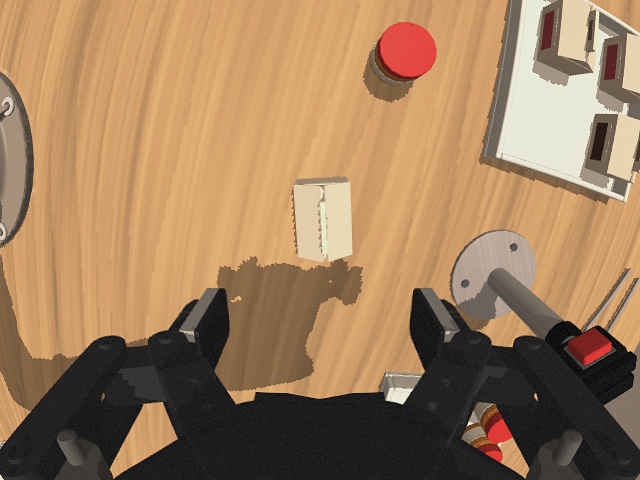

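Box A is standing in the tray at the upper right. Box B's eave corners are near (294,183), (300,258), (350,178) and (353,255), the jar lid is at (407,52) and the red button at (590,346).

Run:
```python
from h import *
i=viewer.camera_info('wrist'); U=lambda p,z:unproj(i,p,z)
c=[U(p,.038) for p in [(294,183),(300,258),(350,178),(353,255)]]
m=np.mean(c,0);print(np.round(c,4),m,dirdeg(c[0],c[1]),dirdeg(c[2],c[3]),dirdeg(c[0],c[2]))
r=[U(p,.064) for p in [(322,182),(328,261)]];print(dirdeg(*r),np.mean(r,0))
a=np.radians(np.mean([dirdeg(c[0],c[1])[0],dirdeg(c[2],c[3])[0]])+90);print(np.degrees(a))
print('jar',U((407,52),.054)); print('button',U((590,346),.17))
print(rel([m[0],m[1],.018],a))
```

```text
[[0.416  0.0669 0.038 ]
 [0.4363 0.0069 0.038 ]
 [0.4581 0.0825 0.038 ]
 [0.4786 0.021  0.038 ]] [0.44724013 0.04432004 0.038     ] (np.float64(-71.29160854122414), np.float64(0.06339345459713268)) (np.float64(-71.51668815024944), np.float64(0.06483075340046655)) (np.float64(20.293448920150645), np.float64(0.04488083295981921))
(np.float64(-70.46004426767598), np.float64(0.060983456298762756)) [0.44643295 0.04803866 0.064     ]
18.595851654263214
jar [0.47193197 0.18989565 0.054     ]
button [0.62658901 0.03982229 0.17      ]
[array([ -1.6,   4.3, 180.3]), np.float64(-0.061)]
```

Emit:
{"method": "drive_tool", "body": {
  "motion": [-1,3.5,60,0,0,-0.07,75,-1,3.5,110,0,0,-0.07,75,-1,3.5,150,0,0,-0.07,75,-1,3.5,174,0,0,-0.07,75,-1,3.5,179,0,0,-0.07,75]
}}

```text
time_s: 9.28
tool_pos: [0.445, 0.0444, 0.0178]
ee_rot: [0.58, 0.815, -0.001, -0.001]
force: [-1.2, -0.3, 0.7]
finger_gap: 0.882
gripper_force: 0.0
```

Emit:
{"method": "drive_tool", "body": {
  "motion": [0,0,0,0,0,0,30,0,0,0,0,0,0,30,0,0,0,0,0,0,30,0,0,0,0,0,0,30]
}}

```text
time_s: 9.78
tool_pos: [0.4467, 0.0435, 0.0205]
ee_rot: [0.581, 0.814, 0.001, 0.001]
force: [-0.8, 1.0, 7.2]
finger_gap: 0.502
gripper_force: 61.8
```

Emit:
{"method": "drive_tool", "body": {
  "motion": [0,0,-60,0,0,0,30,0,0,-120,0,0,0,30,0,0,-180,0,0,0,30,0,0,-220,0,0,0,30]
}}

```text
time_s: 10.28
tool_pos: [0.4461, 0.0433, 0.2424]
ee_rot: [0.581, 0.814, 0.001, 0.002]
force: [0.5, -0.4, -1.0]
finger_gap: 0.504
gripper_force: 61.8
```

Run:
```python
from h import *
print(pose()[0],pose()[2]['finger_gap'],rel([.627,.188,.026],np.radians(3.9)))
```

```text
[0.44612917 0.04333196 0.24243411] 0.5037616053304081 [array([ 78.3, 217.4, 217. ]), np.float64(0.263)]
```

Emit:
{"method": "drive_tool", "body": {
  "motion": [78,217,0,0,0,0.263,30,78,217,0,0,0,0.263,30,78,217,0,0,0,0.263,30,78,217,20,0,0,0.263,30,78,217,60,0,0,0.263,30]
}}

```text
time_s: 10.9
tool_pos: [0.6282, 0.1916, 0.1801]
ee_rot: [0.682, 0.732, 0.003, 0.0]
force: [-0.6, 0.0, -2.4]
finger_gap: 0.501
gripper_force: 61.8
```

Run:
```python
from h import *
print(pose()[0],pose()[2]['finger_gap'],rel([.627,.188,.026],np.radians(3.9)))
```

```text
[0.62822475 0.19160798 0.18009369] 0.5010177294829057 [array([ -4.1,  -2.2, 154.1]), np.float64(0.002)]
```

Emit:
{"method": "drive_tool", "body": {
  "motion": [-4,0,50,0,0,0,30,-4,0,95,0,0,0,30,-4,0,130,0,0,0,30,-4,0,148,0,0,0,30,-4,0,153,0,0,0,30]
}}

```text
time_s: 11.52
tool_pos: [0.625, 0.183, 0.0266]
ee_rot: [0.683, 0.731, -0.001, -0.0]
force: [-10.3, -5.8, 22.9]
finger_gap: 0.502
gripper_force: 64.7
```

Emit:
{"method": "drive_tool", "body": {
  "motion": [0,0,0,0,0,0,30,0,0,1,0,0,0,30]
}}

```text
time_s: 11.78
tool_pos: [0.6268, 0.184, 0.0267]
ee_rot: [0.683, 0.731, 0.001, 0.001]
force: [0.6, 0.4, -0.5]
finger_gap: 0.505
gripper_force: 61.8
```

Emit:
{"method": "drive_tool", "body": {
  "motion": [0,0,0,0,0,0,50,0,0,0,0,0,0,62,0,0,0,0,0,0,62,0,0,-35,0,0,0,62,0,0,-95,0,0,0,62]
}}

```text
time_s: 12.4
tool_pos: [0.6242, 0.1828, 0.1193]
ee_rot: [0.682, 0.731, -0.002, -0.001]
force: [1.4, 0.5, 0.9]
finger_gap: 0.727
gripper_force: 0.0
```

Run:
```python
from h import *
print(pose()[0],rel([.470,.188,.2],np.radians(20)))
```

```text
[0.62424914 0.1827854  0.11925358] [array([  15.7, -153.9,  -80. ]), np.float64(-0.28)]
```

Emit:
{"method": "drive_tool", "body": {
  "motion": [0,0,-50,0,0,0,80,16,-60,-80,0,0,-0.2,80,16,-154,-80,0,0,-0.28,80,16,-154,-80,0,0,-0.28,80,16,-154,-80,0,0,-0.28,80]
}}

```text
time_s: 13.02
tool_pos: [0.4686, 0.1889, 0.2007]
ee_rot: [0.573, 0.82, -0.001, 0.001]
force: [-0.1, -0.5, -0.6]
finger_gap: 0.939
gripper_force: 0.0
```

Run:
```python
from h import *
i=viewer.camera_info('wrist'); im=snap('wrist','w3.png')
print(pose()[0])
hs=cv2.cvtColor(im,cv2.COLOR_RGB2HSV); red=((hs[...,0]<6)|(hs[...,0]>174))&(hs[...,1]>170)&(hs[...,2]>120)
n,_,st,ce=cv2.connectedComponentsWithStats(red.astype(np.uint8))
for k in range(1,n):
    if st[k,4]>150: print(st[k],ce[k].round(1),unproj(i,ce[k],.054).round(4),unproj(i,ce[k],.17).round(4))
for l in ['honey_jar','cake_box_a']:
    print(l,[(np.round(d['position'],4).tolist(),round(d['confidence'],2)) for d in finder.mark_of('wrist',l)][:5])
```

```text
[0.47062829 0.18884777 0.20084029]
[ 291  194   56   56 2461] [318.9 221.8] [0.4686 0.1883 0.054 ] [0.4587 0.2154 0.17  ]
honey_jar [([0.4613, 0.185, 0.0001], 0.58)]
cake_box_a [([0.6205, 0.2713, 0.0089], 0.69), ([0.6242, 0.1788, 0.0029], 0.67)]
```

View pics/w3.png

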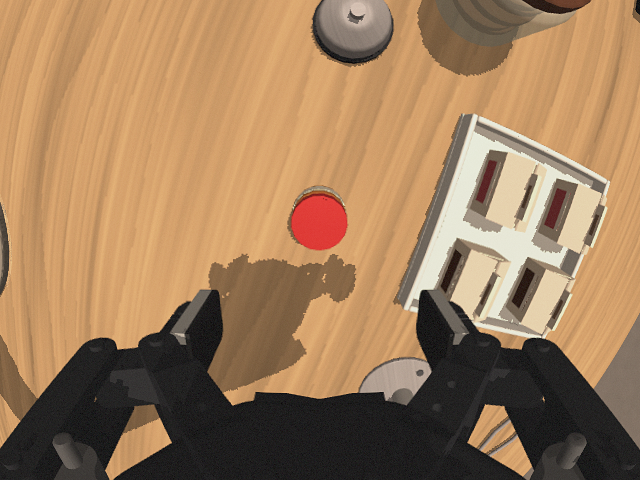

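Both boxes stand flat in their tray. The jar lid at (319,222) sits almost exactly under the tool, so I'll descend and grip it.

Emit:
{"method": "drive_tool", "body": {
  "motion": [0,-1,60,0,0,0,75,0,-1,110,0,0,0,75,0,-1,150,0,0,0,75,0,-1,173,0,0,0,75,0,-1,178,0,0,0,75]
}}

```text
time_s: 13.8
tool_pos: [0.4701, 0.1886, 0.0205]
ee_rot: [0.574, 0.819, -0.001, -0.001]
force: [-0.6, -0.7, 0.1]
finger_gap: 0.879
gripper_force: 0.0
```

Emit:
{"method": "drive_tool", "body": {
  "motion": [0,0,0,0,0,0,30,0,0,0,0,0,0,30,0,0,0,0,0,0,30,0,0,0,0,0,0,30]
}}

```text
time_s: 14.3
tool_pos: [0.4711, 0.1892, 0.0236]
ee_rot: [0.574, 0.819, 0.001, 0.001]
force: [0.3, 0.4, 7.0]
finger_gap: 0.516
gripper_force: 61.9
```

Emit:
{"method": "drive_tool", "body": {
  "motion": [0,0,-60,0,0,0,30,0,0,-120,0,0,0,30,0,0,-180,0,0,0,30,0,0,-230,0,0,0,30]
}}

```text
time_s: 14.8
tool_pos: [0.4699, 0.1886, 0.2548]
ee_rot: [0.574, 0.819, 0.0, 0.001]
force: [0.6, 0.4, -1.3]
finger_gap: 0.515
gripper_force: 62.2
```

Run:
```python
from h import *
print(pose()[0],pose()[2]['finger_gap'],rel([.47,-.1,.25],np.radians(7)),rel([.624,-.206,.032],np.radians(7)))
```

```text
[0.46994779 0.18858559 0.25484684] 0.5148081503207566 [array([-271.3,  -98.5,    4.9]), np.float64(0.226)] [array([-423.3,    9.8,  223.1]), np.float64(0.226)]
```

Emit:
{"method": "drive_tool", "body": {
  "motion": [-271,-98,0,0,0,0.226,30,-271,-98,0,0,0,0.226,30,-271,-98,0,0,0,0.226,30,-271,-98,0,0,0,0.226,30,-423,10,0,0,0,0.226,30]
}}

```text
time_s: 15.42
tool_pos: [0.5134, -0.108, 0.2525]
ee_rot: [0.664, 0.748, -0.002, 0.0]
force: [1.6, 1.1, -0.2]
finger_gap: 0.516
gripper_force: 62.3
```

Run:
```python
from h import *
print(pose()[0],pose()[2]['finger_gap'],rel([.624,-.206,.032],np.radians(7)))
```

```text
[ 0.51337919 -0.10797777  0.25251147] 0.5156914423817834 [array([-109.7,   98.8,  220.6]), np.float64(-0.003)]
```

Emit:
{"method": "drive_tool", "body": {
  "motion": [-110,99,0,0,0,0,30,-110,99,0,0,0,0,30,-110,99,50,0,0,0,30,-110,99,100,0,0,0,30,-110,99,130,0,0,0,30]
}}

```text
time_s: 16.05
tool_pos: [0.6259, -0.2013, 0.1191]
ee_rot: [0.663, 0.749, -0.001, -0.002]
force: [0.8, 0.5, -0.9]
finger_gap: 0.518
gripper_force: 62.3
```

Run:
```python
from h import *
print(pose()[0],pose()[2]['finger_gap'],rel([.624,-.206,.031],np.radians(7)))
```

```text
[ 0.62591325 -0.20133099  0.11914824] 0.517512396265064 [array([-4.5, -2.1, 88.1]), np.float64(-0.0)]
```

Emit:
{"method": "drive_tool", "body": {
  "motion": [-2,0,40,0,0,0,30,-2,0,65,0,0,0,30,-2,0,80,0,0,0,30,-2,0,85,0,0,0,30,-2,0,88.5,0,0,0,30]
}}

```text
time_s: 16.68
tool_pos: [0.6286, -0.2032, 0.0346]
ee_rot: [0.663, 0.749, 0.0, 0.001]
force: [-0.1, 0.2, -1.2]
finger_gap: 0.512
gripper_force: 62.3
```

Emit:
{"method": "drive_tool", "body": {
  "motion": [0,0,0,0,0,0,30,0,0,0,0,0,0,30]
}}

```text
time_s: 16.92
tool_pos: [0.6284, -0.2032, 0.0347]
ee_rot: [0.663, 0.749, 0.0, 0.001]
force: [0.3, 0.0, -0.6]
finger_gap: 0.52
gripper_force: 62.3
```

Emit:
{"method": "drive_tool", "body": {
  "motion": [0,0,2.5,0,0,0,30,0,0,5,0,0,0,30,0,0,5,0,0,0,30]
}}

```text
time_s: 17.3
tool_pos: [0.6281, -0.2032, 0.0296]
ee_rot: [0.663, 0.749, -0.0, 0.0]
force: [-1.9, 0.5, 5.2]
finger_gap: 0.518
gripper_force: 62.9
```

Contact, so release it. I'll then back off and look at the mast.

Emit:
{"method": "drive_tool", "body": {
  "motion": [0,0,0,0,0,0,54,0,0,0,0,0,0,62,0,0,0,0,0,0,62,0,0,-35,0,0,0,62,0,0,-95,0,0,0,62]
}}

```text
time_s: 17.92
tool_pos: [0.6262, -0.2029, 0.1225]
ee_rot: [0.662, 0.749, -0.001, -0.002]
force: [0.7, -0.4, 1.6]
finger_gap: 0.723
gripper_force: 0.0
```

Emit:
{"method": "drive_tool", "body": {
  "motion": [0,0,-60,0,0,0,80,0,0,-120,0,0,0,80,0,0,-170,0,0,0,80]
}}

```text
time_s: 18.3
tool_pos: [0.6281, -0.203, 0.2966]
ee_rot: [0.662, 0.749, 0.0, 0.001]
force: [0.5, -0.3, -0.9]
finger_gap: 0.935
gripper_force: 0.0
```

Run:
```python
from h import *
print(pose()[0],rel([.545,.005,.295],np.radians(20)))
snap('side','s2.png')
for l in ['cake_box_a','honey_jar','grip_centre','button_face']: print(l,[(np.round(d['position'],4).tolist(),round(d['confidence'],2)) for d in finder.mark_of('side',l)][:5])
viewer.get_image('wrist')
for l in ['honey_jar','jar_tray','grip_centre','button_face','mast']: print(l,[(np.round(d['position'],4).tolist(),round(d['confidence'],2)) for d in finder.mark_of('wrist',l)][:5])
```

```text
[ 0.62814469 -0.20301326  0.2966489 ] [array([216.6, -57.1,   1.4]), np.float64(-0.226)]
cake_box_a [([0.6199, 0.2673, 0.0095], 0.94), ([0.6265, 0.1812, 0.0068], 0.82)]
honey_jar [([0.6313, -0.2028, 0.0097], 0.87)]
grip_centre [([0.6275, 0.02, 0.1679], 0.6)]
button_face [([0.6178, 0.0328, 0.1705], 0.48)]
honey_jar [([0.6251, -0.2035, 0.0056], 0.83), ([0.6349, 0.0187, -0.005], 0.39)]
jar_tray [([0.6563, -0.1992, 0.0009], 0.66)]
grip_centre []
button_face []
mast [([0.6376, 0.0188, -0.0057], 0.72)]
```

View pics/s2.png

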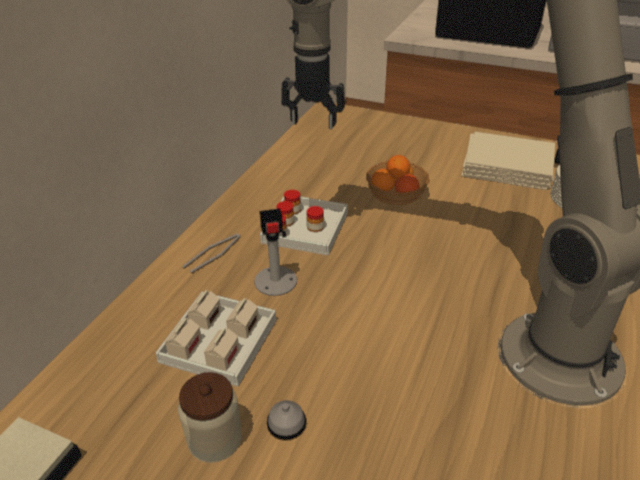

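The side view confirms all three items stand in their trays. Next, a pre-pose beside the mast with the estimated yaw, and one close look from there.

Run:
```python
from h import *
print(rel([.575,-.021,.30],np.radians(-55)))
```

```text
[array([187.2, -29.9,  -7.1]), np.float64(1.083)]
```

Emit:
{"method": "drive_tool", "body": {
  "motion": [187,-30,-7,0,0,1.083,80,187,-30,-7,0,0,1.083,80,187,-30,-7,0,0,1.083,80,187,-30,-7,0,0,1.083,80,187,-30,-7,0,0,1.083,80]
}}

```text
time_s: 19.48
tool_pos: [0.5749, -0.0199, 0.3008]
ee_rot: [0.93, 0.367, -0.0, 0.0]
force: [0.3, -0.1, -0.9]
finger_gap: 0.939
gripper_force: 0.0
```

Run:
```python
from h import *
print(rel([.575,-.021,.30],np.radians(-55)), pose()[2]['joints'])
```

```text
[array([-0.7,  0.9,  0.8]), np.float64(0.141)] [ 0.37940053  0.31325333 -0.56691917  1.69486512  0.17965522  1.18592987
 -1.05195562]
```

Run:
```python
from h import *
i=viewer.camera_info('wrist'); im=snap('wrist','w4.png')
print(pose()[0])
for l in ['grip_centre','button_face','mast']: print(l,[(np.round(d['position'],4).tolist(),round(d['confidence'],2)) for d in finder.mark_of('wrist',l)][:5])
im=cv2.imread('pics/w4.png'); cv2.imwrite('pics/w4c.png',cv2.resize(im[60:360,120:520],None,fx=2,fy=2))
```

```text
[ 0.57506079 -0.02053409  0.30071648]
grip_centre [([0.6287, 0.0158, 0.1696], 0.91)]
button_face [([0.6178, 0.0412, 0.1701], 0.54)]
mast []
```

View pics/w4c.png

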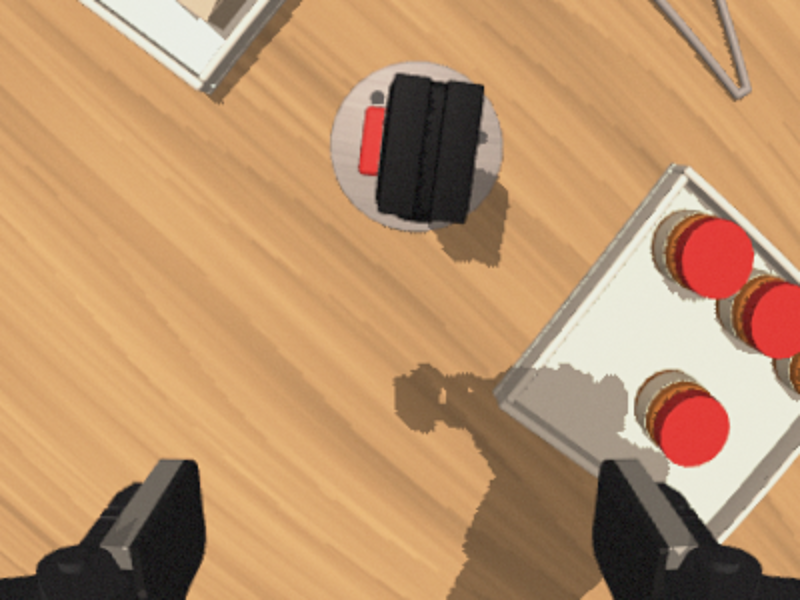

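The crop shows the head with its card slot running from (437,80) to (424,218) in crop pixels. Its right edge runs from (484,86) to (466,222), and the button is on the left at (372,140).

Run:
```python
from h import *
i=viewer.camera_info('wrist'); U=lambda x,y,z:unproj(i,(x/2+120,y/2+60),z)
for a,b in [((437,80),(424,218)),((484,86),(466,222)),((398,75),(380,210))]:
    A,B=U(*a,.196),U(*b,.196); print(dirdeg(B,A),(A+B)/2)
print('btn',U(372,140,.181), 'foot',U(416,147,.01))
```

```text
(np.float64(38.46783638939066), np.float64(0.044720613894628614)) [0.63117748 0.01780366 0.196     ]
(np.float64(36.649982124630604), np.float64(0.044417390731065265)) [0.63996788 0.00648819 0.196     ]
(np.float64(35.98480594784956), np.float64(0.04388575380764491)) [0.62356058 0.02881268 0.196     ]
btn [0.62014387 0.0337083  0.181     ] foot [0.63070131 0.0179554  0.01      ]
```

Run:
```python
from h import *
print(rel([.6315,.0177,.162],np.radians(-53)))
```

```text
[array([ 67.6,  10.5, 138.6]), np.float64(0.114)]
```

Emit:
{"method": "drive_tool", "body": {
  "motion": [45,7,0,0,0,0.114,75,67.5,10.5,0,0,0,0.114,75,67.5,10.5,20,0,0,0.114,75,67.5,10.5,50,0,0,0.114,75,67.5,10.5,65,0,0,0.114,75]
}}

```text
time_s: 20.3
tool_pos: [0.6309, 0.0169, 0.2339]
ee_rot: [0.949, 0.316, -0.001, -0.0]
force: [0.3, 0.3, -0.5]
finger_gap: 0.874
gripper_force: 0.0
```

Run:
```python
from h import *
print(pose()[0],pose()[2]['force'],rel([.6315,.0177,.162],np.radians(-53)))
```

```text
[0.63092983 0.01694185 0.23393607] [ 0.29102783  0.26747636 -0.51381328] [array([ 1.1, -0.1, 71.9]), np.float64(-0.002)]
```

Emit:
{"method": "drive_tool", "body": {
  "motion": [1,0,25,0,0,0,75,1,0,50,0,0,0,75,1,0,65,0,0,0,75,1,0,72,0,0,0,75,1,0,72,0,0,0,75]
}}

```text
time_s: 20.92
tool_pos: [0.6326, 0.018, 0.164]
ee_rot: [0.949, 0.316, 0.0, -0.0]
force: [-0.1, 0.1, 0.3]
finger_gap: 0.877
gripper_force: 0.0
```

Emit:
{"method": "drive_tool", "body": {
  "motion": [0,0,0,0,0,0,15,0,0,0,0,0,0,15,0,0,0,0,0,0,15,0,0,0,0,0,0,15,0,0,0,0,0,0,15]
}}

```text
time_s: 21.55
tool_pos: [0.6321, 0.0199, 0.1651]
ee_rot: [0.949, 0.315, 0.0, -0.001]
force: [-3.4, 3.7, 6.0]
finger_gap: 0.375
gripper_force: 60.4
```

Emit:
{"method": "drive_tool", "body": {
  "motion": [0,0,-10,0,0,0,15,0,0,-30,0,0,0,15,0,0,-55,0,0,0,15,0,0,-80,0,0,0,15,0,0,-93,0,0,0,15]
}}

```text
time_s: 22.18
tool_pos: [0.6321, 0.0198, 0.2585]
ee_rot: [0.949, 0.316, 0.0, -0.001]
force: [1.5, 5.6, -3.5]
finger_gap: 0.372
gripper_force: 60.2
```

Emit:
{"method": "drive_tool", "body": {
  "motion": [0,0,-3,0,0,0,15,0,0,-5,0,0,0,15,0,0,-7,0,0,0,15,0,0,-8,0,0,0,15,0,0,-8,0,0,0,15]
}}

```text
time_s: 22.8
tool_pos: [0.6321, 0.0198, 0.2652]
ee_rot: [0.949, 0.316, 0.0, -0.001]
force: [-0.1, 4.7, -1.9]
finger_gap: 0.376
gripper_force: 60.5
```

Run:
```python
from h import *
p,r,s=pose(); print(p,s['force'],s['finger_gap'],s['gripper_force'])
snap('side','s3.png')
for l in ['grip_centre','button_face','cake_box_a','honey_jar']: print(l,[(np.round(d['position'],4).tolist(),round(d['confidence'],2)) for d in finder.mark_of('side',l)][:5])
im=cv2.imread('pics/s3.png'); cv2.imwrite('pics/s3c.png',cv2.resize(im[100:400,120:420],(600,600)))
```

```text
[0.63208172 0.01984436 0.26520063] [-0.08702463  4.70424901 -1.93424802] 0.3763632300070538 60.542219281196594
grip_centre [([0.6308, 0.0152, 0.2676], 0.94)]
button_face []
cake_box_a [([0.6256, 0.2677, 0.0071], 0.56)]
honey_jar [([0.6286, -0.2044, 0.0111], 0.81)]
```

View pics/s3c.png

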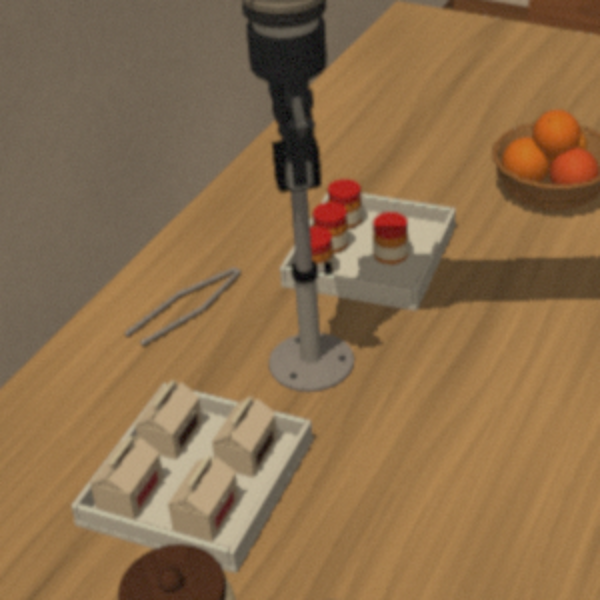

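The head is extended, gripped at crop (297,165), and everything else stands. I'll nudge up a little to confirm the end stop.

Emit:
{"method": "drive_tool", "body": {
  "motion": [0,0,-1,0,0,0,15,0,0,-2,0,0,0,15,0,0,-2.5,0,0,0,15,0,0,-2.5,0,0,0,15]
}}

```text
time_s: 23.55
tool_pos: [0.632, 0.0198, 0.2653]
ee_rot: [0.949, 0.316, -0.0, -0.002]
force: [6.6, 7.1, -15.5]
finger_gap: 0.37
gripper_force: 60.9
```

The tool didn't rise, and the downward pull grew to 15 N, so the head is against the end stop. Handing in.

```bash
python3 -c "
from h import *
print(ctrl.sign_off())"
```

```text
the job is handed in; nothing more can be done
None
```

I handed the job in at about 23.5 s: both cake boxes and the honey jar stand in their own trays, and the mast head is still gripped (about 60 N) against its top stop; the fruit basket, biscuit jar and bell were not touched, and sign-off returned no verdict.

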